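# Tip a carton over the deck's edge and stow it in the low bay

## Robot

A 7-joint arm with a two-finger parallel gripper is mounted at the origin on the work surface. World frame = base frame: x ahead of the robot, y to its left, z up, the work surface at z = 0. Lengths are in m, angles in rad, forces in N, time in s.
With the tool pointing down it reaches from about 0.425 to 0.875 m from the base axis. Payload 4.7 kg.
Tool frame: the origin (TCP) lies midway between the tips of the shut fingers; the grasp point (between the pads) lies 19 mm behind it; z points along the fingers, y is the line along which they close (so a half turn about z gives the same grasp; the last joint's range is limited). The gripper opens to 85 mm and grips with 20 to 120 N. Pads are 22 mm wide; open, the fingers measure 114 mm over their backs; the gripper's body (76 mm by 85 mm) begins 54 mm behind the grasp point. The pads swing forward as they close: fully open they stand 13 mm farther back than shut.
Start: joints at [1.232, 0.321, -0.07, 1.45, 0.023, 1.371, -0.057], TCP at [0.225, -0.61, 0.231] pointing down, gripper open.
Joint ranges: [-2.86, 2.86], [-0.3, 2.09], [-1.38, 1.24], [0.06, 2.45], [-1.56, 4.7], [0.09, 2.05], [-2.69, 2.69]. Speed limits (rad/s): [2.57, 2.57, 3.14, 3.14, 3.14, 3.14, 3.14].

## Interface

Orientations are given as a unit quaternion [x, y, z, w].
In Python, from station import robot gives the robot as it stands. The module is installed in compiled form; this text tells all that it offers.
- The arm moves only by the tool play_rows, never from a script. Its argument "motion" is a list of rows, each a list of 5 numbers: the closure in counts, from 0 (fully open) to 255 (shut), then the shift along the world's x, y, z in m, then the turn about the world's z in degrees. A call has 1 to 20 rows; each row shifts and turns the commanded pose from where the row before left it; what a row does not reach is not made up. A row lasts 1/10 s, in which the tool goes at most 50 mm and 8.59 degrees, less where a joint would pass 70% of its speed; a pose out of reach is approached as far as the arm can. A call is refused whole if a number of a shift passes 0.05 or a number of a turn 8.59, either way. A call with a gripper value outside its range is refused whole. The fingers move at their own pace and stop on an object; "newtons" is the grip in N (left out, the last holds). Time passes only in rows, so rows that do not move let the fingers close. It gives the time, the measured TCP pose, the force, the opening and the grip force at its end, in the units of the state.
- robot.sense(): the state, without advancing time (a new reading comes with each control period).
- robot.grab_frame(name): name is "scene" or "top"; returns (picture, depth): 384x512x3 uint8, red, green, blue; 384x512 float32, m along the optical axis (not along the pixel's ray), 0 where there is no reading.
- robot.camera_info(name): a dict with "fx", "fy", "cx", "cy" (pixels), "k1" (the pictures are not rectified: a ray, as slopes to the right and down, at radius r is drawn at 1 + k1 r^2 times it, then the intrinsics apply), "origin" and "rotation" of the camera in the world. Camera axes: x right, y up, looking along -z (the intrinsics and any distortion apply to the point x, -y, -z); pixel columns grow to the right and rows downward; lengths in m; the calibration is good to about 2 mm. A picture is of the moment at which its call begins. camera_info takes no time and is no camera call.
- robot.job_done(): hands the job in; it is judged then, once.
The state is a dict: "time_s": time; "joint_pos": joint angles; "joint_velocities": joint speeds; "joint_efforts": joint torques, N m; "tcp_pos": TCP position; "orientation": TCP orientation; "ft_force": force on the tool from outside, world axes, zero at the start; "torque": the same for the moment, N m; "gripper_width": finger opening in m; "gripper_force": force on a finger pad.
Only numpy, scipy, OpenCV 4.12 (cv2) and the standard library are available. Lean on these libraries where they do the work, as an engineer would, in place of code of your own. Each camera call takes 0.05 s, during which the arm holds its last target. There are 200 camera calls.

## Task

Stow the tall cardboard carton on its side in the low bay: slide it standing until its foot meets the front edge of the raised steel deck, then push high on its face to tip it over that edge so that it lies on the deck, and slide it straight in, square and in the middle of the deck, until it sits against the buffer at the back. Where the buffer is set can only be felt: press the carton home firmly for a moment (about 10 N against the buffer, never over 20 N), and never push the carton harder than 30 N anywhere. Leave the carton lying there and leave everything else on the bench where it stands.

Things in the scene. Friction and masses are not known exactly. Their poses are not given: they have to be found in the camera images.
- carton_mid (a point): centre of the closed cardboard carton: 110 (its x) by 90 (its y) by 160 mm (its z). It starts upright on the bench, 35 to 95 mm of free bench between its middle and the deck's front edge, up to 0.15 rad from square. 0.35 to 0.7 kg; sliding it takes about 2 to 9 N. Push its 110 x 160 face on the +y side, away from the deck. Too big to grasp.
- bay: low stowage bay, fixed to the bench. Origin on the bench surface at the middle of the deck's front edge; x runs along that edge, y points out of the bay to the carton, z up. The flat steel deck is 190 mm wide (x -95 to 95), 12 mm high and runs from y 0 to -310 mm; its 12 mm high front face is the stop for the carton's foot.
- roof_edge (a point): middle of the lower front edge of the bay's roof shelf: bay y -215, 125 mm above the bench, so only the lying carton goes under. The roof reaches back to y -335, is 200 mm wide, and with the cup on it up to 220 mm high. Posts 10 mm thick stand below it at bay x +-90, y -225.
- back: the bay's back wall, roof and the black rubber buffer; same origin and axes as the bay. The buffer, a pad 100 mm wide, 50 high (z 30 to 80), is set by a stiff screw: its face lies anywhere from bay y -270 to -230 mm; this setting is not measured and it does not yield, so feel for it. The carton lying home has its centre at bay y -190 to -150, z 57 mm.
- wash_bottle: white plastic wash bottle with a blue cap, 60 mm diameter, 150 tall, standing beside the deck on the far side; origin at the centre of its underside. Leave it alone.
- mortar: white mortar bowl 104 mm across, 48 tall, with a black pestle leaning in it, beside the deck on the far side; origin at the centre of its underside. Leave it alone.
- beaker: clear cup 64 mm diameter, 85 tall, standing on the bay's roof; origin at the centre of its underside. Leave it alone.
- jar: white jar with a blue cap, 56 mm diameter, 70 tall, on the far side of the carton; origin at the centre of its underside. Leave it alone.
- weight: brass weight with a knob, 44 mm diameter, 65 tall, standing on the bay's roof; origin at the centre of its underside. Leave it alone.
- carton: the same carton; origin at the centre of its underside (the face it stands on at the start), z up along its 160 mm height.
There are look-alikes about, which are no part of the job. Of the things that look like the carton, the middle-sized one is meant.

How it is judged:
On the way, in this order (a step that is already met when the one before it is completed fails the run):
1. the carton, still upright, has its foot against the deck's front edge (contact force between carton and bay above 1 N and angle between carton_mid's own z axis and vertical below 0.15 rad and y of carton_mid in the frame of bay below 0.06 m), for 0.1 s.
2. the carton lies on its side on the deck (angle between carton_mid's own y axis and vertical below 0.06 rad and x of carton_mid in the frame of bay between -0.025 and 0.025 m and z of carton_mid in the frame of bay below 0.063 m and linear speed of carton below 0.03 m/s), for 0.2 s.
3. the lying carton is pressed against the buffer with more than 5 N (angle between carton_mid's own y axis and vertical below 0.06 rad and x of carton_mid in the frame of bay between -0.025 and 0.025 m and z of carton_mid in the frame of bay below 0.063 m and contact force between carton and back above 5 N), for 0.2 s.
At the end, for the whole second after the job is handed in: The carton lies at rest flat on the deck (0.06 rad; its former +y face up), centre within 25 mm of the deck's middle line and at bay y -195 to -145 mm, square within 0.1 rad, after being pressed against the buffer with 5 to 20 N for 0.2 s (angle between carton_mid's own y axis and vertical below 0.06 rad and x of carton_mid in the frame of bay between -0.025 and 0.025 m and z of carton_mid in the frame of bay between 0.051 and 0.063 m and y of carton_mid in the frame of bay between -0.195 and -0.145 m and angle between the z axis of carton and the y axis of bay, either way round below 0.1 rad and linear speed of carton below 0.01 m/s and angular speed of carton below 0.1 rad/s); the robot touches nothing.
It fails at once if the carton is pressed or rammed against the buffer or back with more than 20 N (contact force between carton and back above 20 N).
It fails at once if the robot pushes the carton with more than 30 N (contact force between any of the arm, the fingers and carton above 30 N).
It fails at once if another thing on the bench is moved by more than 20 mm (distance of any of wash_bottle, mortar, beaker, jar, weight from where it was at the start of the episode above 0.02 m).
It also fails if it takes over 72 s, if anything falls off the work surface, if the arm or the gripper's body presses on something with over 40 N, if the wrist force passes 120 N, or if a joint passes its speed limit or range.

## Working session

There is one attempt and no reset: what is moved stays moved. The work goes in short steps, Python scripts to look and compute and a tool call to move; the robot and the scene stay as the last step left them, time stands still between calls to the robot, and variables do not carry over. Pictures are saved under pics/ and viewed, at most 10 in all, crops included, and the job is handed in when it is done.

Besides the shell and the picture viewer there is one more tool, called by a JSON object that holds its "op" and its "data". play_rows: Moves the arm, as the interface text tells. Its arguments: {"type":"object","properties":{"motion":{"type":"array"},"newtons":{"type":"number"}},"required":["motion"]}

```bash
mkdir -p pics
cat > h.py <<'E'
import numpy as np, cv2
from station import robot
def cloud(n):
    p,d=robot.grab_frame(n); c=robot.camera_info(n)
    K=np.array([[c['fx'],0,c['cx']],[0,c['fy'],c['cy']],[0,0,1]]);D=np.array([c['k1'],0,0,0,0.])
    v,u=np.mgrid[:384,:512]
    r=cv2.undistortPoints(np.stack([u,v],-1).reshape(-1,1,2).astype(float),K,D).reshape(384,512,2)
    pc=np.stack([r[...,0]*d,-r[...,1]*d,-d],-1)
    w=pc@np.array(c['rotation']).T+np.array(c['origin']); w[d==0]=np.nan
    return p,d,w
E
python3 - <<'E'
from h import *
ims=[]
for n in('scene','top'):
    p,d,w=cloud(n); np.savez(f'{n}.npz',p=p,d=d,w=w); c=robot.camera_info(n); print(n,c['origin'],np.round(c['rotation'],2).tolist(),c['fx'],c['k1'])
    cv2.imwrite(f'pics/{n}0.png',cv2.resize(p[...,::-1],(768,576)))
print(robot.sense())
E
```

```text
Traceback (most recent call last):
  File "h.py", line 9, in cloud
    w=pc@np.array(c['rotation']).T+np.array(c['origin']); w[d==0]=np.nan
      ~~^~~~~~~~~~~~~~~~~~~~~~~~~~
ValueError: matmul: Input operand 1 has a mismatch in its core dimension 0, with gufunc signature (n?,k),(k,m?)->(n?,m?) (size 4 is different from 3)
```

Rotation is a quaternion.

```bash
sed -i "s/^from station/from scipy.spatial.transform import Rotation as R\nfrom station/; s/pc@np.array(c\['rotation'\]).T/pc@R.from_quat(c['rotation']).as_matrix().T/" h.py
python3 - <<'E'
from h import *
for n in('scene','top'):
    p,d,w=cloud(n); np.savez(f'{n}.npz',p=p,d=d,w=w); c=robot.camera_info(n); print(n,c)
    cv2.imwrite(f'pics/{n}0.png',cv2.resize(p[...,::-1],(768,576)))
print(robot.sense())
E
```

```text
scene {'fx': 486.6364103065935, 'fy': 486.6364103065935, 'cx': 253.52360525351253, 'cy': 199.66981039499962, 'k1': -0.03401100862927417, 'origin': array([1.21507817, 0.22302124, 0.94027937]), 'rotation': array([0.21737963, 0.25161839, 0.72526745, 0.60284443])}
top {'fx': 363.9450314172636, 'fy': 363.9450314172636, 'cx': 263.0118741560008, 'cy': 193.3981955516401, 'k1': 0.00034428657813072826, 'origin': array([0.44204102, 0.12151326, 1.0092277 ]), 'rotation': array([-0.04577151,  0.04405534,  0.71214352, -0.69915356])}
{'time_s': 0.15, 'joint_pos': array([ 1.23210125,  0.32166069, -0.07009101,  1.45138415,  0.02262247,
        1.37080303, -0.05691562]), 'joint_velocities': array([ 0.0002861 , -0.00250727, -0.00099413, -0.00309034,  0.00012211,
        0.00260392,  0.00029279]), 'joint_efforts': array([-8.12531980e-04, -4.94096696e+01, -3.83684663e-01, -3.14680982e+01,
        1.28485050e-02,  8.35175102e-03,  2.81272622e-05]), 'tcp_pos': array([ 0.22440378, -0.60960656,  0.23047497]), 'orientation': array([ 9.84480327e-01,  1.75493435e-01, -1.80686342e-04, -7.11771346e-04]), 'ft_force': array([-0.11661563,  0.15129298, -0.26526051]), 'torque': array([ 0.02721684, -0.00013254, -0.00707931]), 'gripper_force': 0.0, 'gripper_width': 0.08558362708974454}
```

View pics/scene0.png

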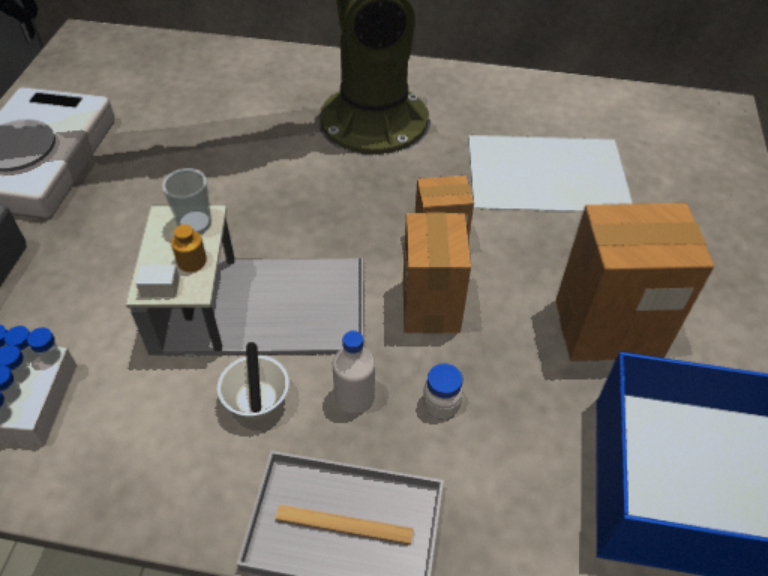

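View pics/top0.png

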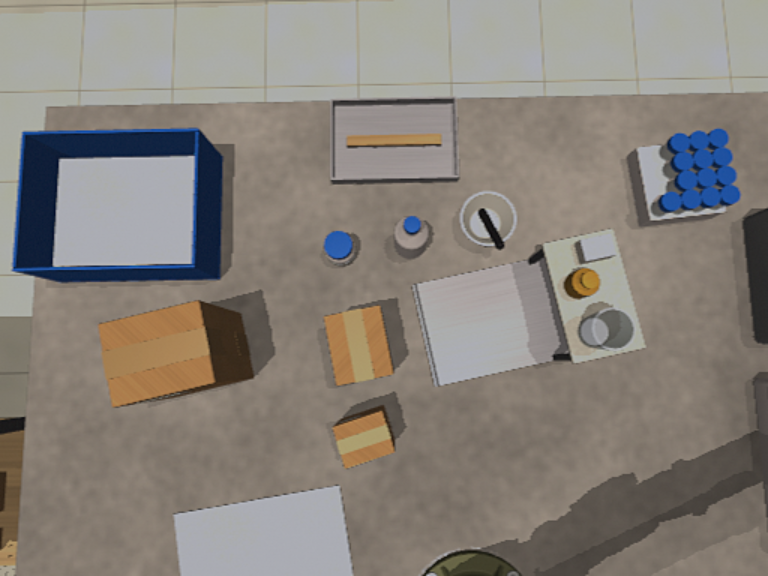

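The middle-sized carton is at about (437,270) in the scene picture and (360,345) in top. The look-alikes are the large carton at (635,280)/(175,355) and the small one at (445,200)/(363,438). I choose the middle one, in front of the deck's edge, which runs (415,285)–(437,383) in top. Next I measure and check it in a crop.

Run:
```python
from h import *
Z=np.load('top.npz');p,w=Z['p'],Z['w']; S=np.load('scene.npz')
hsv=cv2.cvtColor(p,cv2.COLOR_RGB2HSV)
def rect(m,name):
    pts=w[m][:,:2].astype(np.float32); c,s,a=cv2.minAreaRect(pts)
    print(name,m.sum(),np.round(c,4),np.round(s,4),round(a,2),'z',np.round(np.nanpercentile(w[m][:,2],[5,50,95]),3)); return cv2.boxPoints((c,s,a))
br=(hsv[...,0]<25)&(hsv[...,1]>70)
k=np.ones((3,3),np.uint8)
for lo,hi,n in((.148,.175,'mid'),(.05,.145,'small?'),(.18,.4,'large')):
    m=(br&(w[...,2]>lo)&(w[...,2]<hi)).astype(np.uint8); m=cv2.morphologyEx(m,cv2.MORPH_OPEN,k)
    N,L,st,ce=cv2.connectedComponentsWithStats(m)
    for i in range(1,N):
        if st[i,4]>300: rect(L==i,f'{n} px{ce[i].round()}')
m=((w[...,2]>.007)&(w[...,2]<.020)).astype(np.uint8); m=cv2.morphologyEx(m,cv2.MORPH_OPEN,np.ones((5,5),np.uint8))
N,L,st,ce=cv2.connectedComponentsWithStats(m)
for i in range(1,N):
    if st[i,4]>1000: print(np.round(rect(L==i,f'deck px{ce[i].round()}'),4).tolist())
m=(w[...,2]>.125)&(w[...,2]<.147); m=cv2.morphologyEx(m.astype(np.uint8),cv2.MORPH_OPEN,np.ones((5,5),np.uint8))
N,L,st,ce=cv2.connectedComponentsWithStats(m)
for i in range(1,N):
    if st[i,4]>600: print(np.round(rect(L==i,f'roof px{ce[i].round()}'),4).tolist())
bl=(hsv[...,0]>100)&(hsv[...,0]<130)&(hsv[...,1]>120)&(w[...,2]>.03)
N,L,st,ce=cv2.connectedComponentsWithStats(bl.astype(np.uint8))
for i in range(1,N):
    if st[i,4]>40: print('blue',ce[i].round(),st[i,4],np.nanmedian(w[L==i],0).round(3))
c=p[170:290,195:315]; cv2.imwrite('pics/crop.png',cv2.resize(c[...,::-1],(480,480)))
```

```text
mid px[239. 230.] 1818 [0.4668 0.1802] [0.11   0.0898] 10.17 z [0.158 0.161 0.163]
small? px[155. 229.] 534 [0.473  0.3942] [0.1235 0.0186] 4.38 z [0.056 0.1   0.14 ]
small? px[243. 292.] 1102 [0.3191 0.176 ] [0.0679 0.0844] 16.82 z [0.102 0.122 0.125]
large px[106. 235.] 4336 [0.4587 0.4682] [0.1235 0.1553] 12.41 z [0.206 0.22  0.222]
deck px[326. 214.] 6186 [ 0.5115 -0.0515] [0.19  0.251] 11.31 z [0.01  0.013 0.016]
[[0.3937000036239624, 0.05290000140666962], [0.44290000200271606, -0.1932000070810318], [0.6291999816894531, -0.1559000015258789], [0.5799999833106995, 0.09019999951124191]]
roof px[390. 195.] 2175 [ 0.5405 -0.1976] [0.1995 0.1212] 10.9 z [0.133 0.136 0.139]
[[0.4311000108718872, -0.15700000524520874], [0.45399999618530273, -0.2759999930858612], [0.6499000191688538, -0.23829999566078186], [0.6269999742507935, -0.1193000003695488]]
blue [ 72. 132.] 6226 [0.742 0.64  0.092]
blue [467. 114.] 1972 [ 0.753 -0.41   0.099]
blue [274. 150.] 102 [0.659 0.094 0.15 ]
blue [225. 163.] 267 [0.645 0.221 0.07 ]
```

View pics/crop.png

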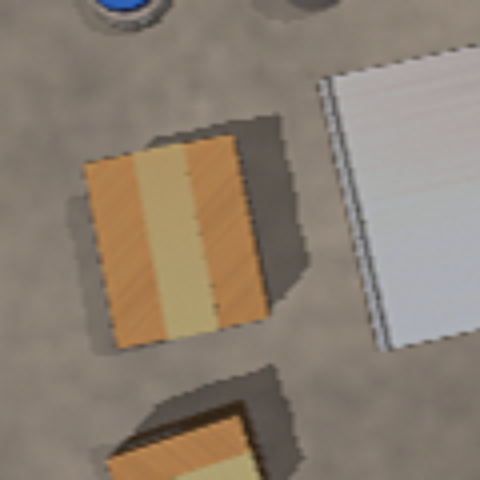

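The crop shows a single upright carton in front of the deck, separate from the small one at bottom left. It measures 110 x 90 with its top at z 0.161, so the choice stands.

The deck's front middle is at (0.487,0.072), and the bay is turned 11.1°. The carton is at bay x +1 mm, y 110 mm, and about square.

I will slide it low with the back of an open finger (tool y along the push), because the gripper body would hit a standing carton otherwise.

{"op": "play_rows", "data": {"motion": [[0, 0, 0, 0.033, 0], [0, 0, 0, 0.033, 0], [0, 0, 0, 0.034, 0], [0, 0.0272, 0.0333, 0, 0], [0, 0.0272, 0.0333, 0, 0], [0, 0.0272, 0.0333, 0, 0], [0, 0.0272, 0.0333, 0, 0], [0, 0.0272, 0.0333, 0, 0], [0, 0.0272, 0.0333, 0, 0], [0, 0.0272, 0.0333, 0, 0], [0, 0.0272, 0.0333, 0, 0], [0, 0.0272, 0.0333, 0, 0], [0, 0.0043, 0.0443, 0, -1.3], [0, 0.0043, 0.0443, 0, -1.3], [0, 0.0043, 0.0443, 0, -1.3], [0, 0.0043, 0.0443, 0, -1.3], [0, 0.0043, 0.0443, 0, -1.3], [0, 0.0043, 0.0443, 0, -1.3], [0, 0.0043, 0.0443, 0, -1.3]]}}

```text
time_s: 2.05
tcp_pos: [0.4992, 0.0016, 0.3313]
orientation: [0.995, 0.096, 0.0, 0.0]
ft_force: [1.4, 0.1, 0.4]
gripper_width: 0.0854
gripper_force: 0.0
```

{"op": "play_rows", "data": {"motion": [[0, -0.0081, 0.0429, 0, 0], [0, -0.0081, 0.0429, 0, 0], [0, -0.0081, 0.0429, 0, 0], [0, -0.0081, 0.0429, 0, 0], [0, -0.0081, 0.0429, 0, 0], [0, -0.0081, 0.0429, 0, 0], [0, -0.0081, 0.0429, 0, 0], [0, 0, 0, 0, 0], [0, 0, 0, 0, 0]]}}

```text
time_s: 2.95
tcp_pos: [0.4421, 0.3009, 0.331]
orientation: [0.995, 0.098, -0.0, 0.0]
ft_force: [1.1, -0.3, 0.6]
gripper_width: 0.0851
gripper_force: 0.0
```

{"op": "play_rows", "data": {"motion": [[0, 0, 0, -0.045, 0], [0, 0, 0, -0.045, 0], [0, 0, 0, -0.045, 0], [0, 0, 0, -0.045, 0], [0, 0, 0, -0.045, 0], [0, 0, 0, -0.03, 0], [0, 0, 0, -0.02, 0], [0, 0, 0, -0.01, 0], [0, 0, 0, 0, 0], [0, 0, 0, 0, 0]]}}

```text
time_s: 3.95
tcp_pos: [0.4435, 0.2993, 0.0469]
orientation: [0.995, 0.096, 0.0, 0.0]
ft_force: [0.2, -0.4, 0.2]
gripper_width: 0.0852
gripper_force: 0.0
```

Run:
```python
from h import *
s=robot.sense();print(s['tcp_pos'],s['ft_force'],s['joint_pos'])
p,d,w=cloud('scene');cv2.imwrite('pics/s1.png',cv2.resize(p[100:290,230:430][...,::-1],(800,600)) if 0 else cv2.resize(p[90:270,220:460][...,::-1],(800,600)))
```

```text
[0.44354166 0.29926887 0.0468924 ] [ 0.23539551 -0.41329263  0.21157919] [ 0.09715654  0.37215835 -0.8517754   1.91154791  0.33140927  1.00402961
 -2.28016459]
```

View pics/s1.png

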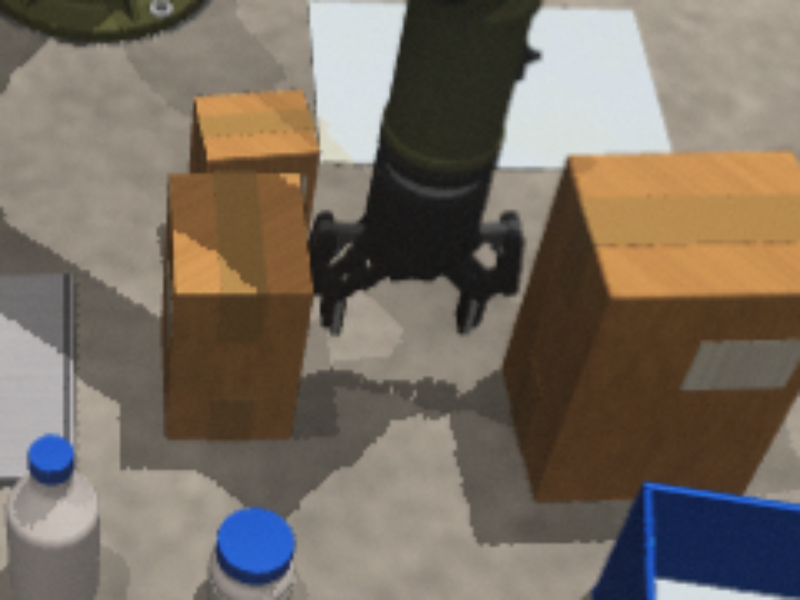

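The open gripper sits between the middle carton (left finger at about (330,260)) and the large one, clear of both. The knuckles are the widest part, so I lower further and then push.

{"op": "play_rows", "data": {"motion": [[0, 0, 0, -0.02, 0], [0, 0, 0, -0.015, 0], [0, 0.001, -0.0049, 0, 0], [0, 0.001, -0.0049, 0, 0], [0, 0.001, -0.0049, 0, 0], [0, 0.001, -0.0049, 0, 0], [0, 0.001, -0.0049, 0, 0], [0, 0.001, -0.0049, 0, 0], [0, 0.001, -0.0049, 0, 0], [0, 0.001, -0.0049, 0, 0]]}}

```text
time_s: 5.0
tcp_pos: [0.4509, 0.2605, 0.0114]
orientation: [0.995, 0.097, 0.0, 0.0]
ft_force: [-0.0, 2.6, -0.1]
gripper_width: 0.0852
gripper_force: 0.0
```

```bash
cat >> h.py <<'E'
th=np.radians(11.1);ex=np.array([np.cos(th),np.sin(th)]);ey=np.array([-ex[1],ex[0]]);O=np.array([.4868,.0716])
def bay(q): q=np.asarray(q)[...,:2]-O; return np.stack([q@ex,q@ey],-1)
def top():
    p,d,w=cloud('top');hsv=cv2.cvtColor(p,cv2.COLOR_RGB2HSV);b=bay(w);z=w[...,2]
    m=(hsv[...,0]<25)&(hsv[...,1]>70)&(abs(b[...,0])<.09)&(b[...,1]<.2)&(b[...,1]>-.21)&(z>.06)&(z<.2)
    m=cv2.morphologyEx(m.astype(np.uint8),cv2.MORPH_OPEN,np.ones((3,3),np.uint8))>0
    q=b[m]; zz=z[m]; r=cv2.minAreaRect(q.astype(np.float32)); s=robot.sense()
    print('carton',np.round(r[0],4),np.round(r[1],4),round(r[2],1),'z',np.round(np.percentile(zz,[2,50,98]),3),
     'tcp',np.round(bay(s['tcp_pos']),4),np.round(s['tcp_pos'][2],4),'F',np.round(s['ft_force'],1),'t',s['time_s']); return p
E
python3 -c "from h import *;top()"
```

```text
carton [0.0023 0.0731] [0.0967 0.1102] 89.8 z [0.158 0.162 0.165] tcp [0.0012 0.191 ] 0.0112 F [-0.6  1.6 -0.5] t 5.05
```

{"op": "play_rows", "data": {"motion": [[0, 0.0008, -0.0039, 0, 0], [0, 0.0008, -0.0039, 0, 0], [0, 0.0008, -0.0039, 0, 0], [0, 0.0008, -0.0039, 0, 0], [0, 0, 0, 0, 0]]}}

```text
time_s: 5.55
tcp_pos: [0.4542, 0.2443, 0.0112]
orientation: [0.995, 0.096, -0.0, 0.0]
ft_force: [-1.0, 1.6, -0.2]
gripper_width: 0.085
gripper_force: 0.0
```

Run:
```python
from h import *
top()
p,d,w=cloud('scene');cv2.imwrite('pics/s2.png',cv2.resize(p[90:270,200:440][...,::-1],(800,600)))
```

```text
carton [0.0024 0.056 ] [0.0944 0.1103] 89.2 z [0.158 0.162 0.165] tcp [0.0012 0.176 ] 0.0112 F [-0.6  3.1 -0.4] t 5.6
```

View pics/s2.png

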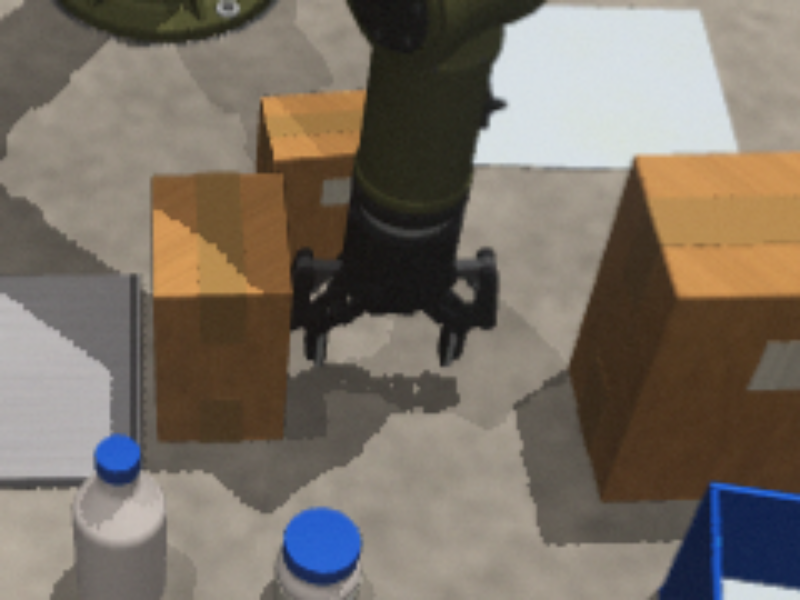

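The carton stands upright and square about 10 mm from the deck's front (edge at x≈137, carton at x≈155). I continue gently.

{"op": "play_rows", "data": {"motion": [[0, 0.0004, -0.002, 0, 0], [0, 0.0004, -0.002, 0, 0], [0, 0.0004, -0.002, 0, 0], [0, 0.0004, -0.002, 0, 0]]}}

```text
time_s: 6.05
tcp_pos: [0.4556, 0.2373, 0.0114]
orientation: [0.995, 0.097, 0.0, -0.0]
ft_force: [-0.3, 2.0, -0.5]
gripper_width: 0.0853
gripper_force: 0.0
```

{"op": "play_rows", "data": {"motion": [[0, 0.0003, -0.0015, 0, 0], [0, 0.0003, -0.0015, 0, 0]]}}

```text
time_s: 6.25
tcp_pos: [0.4562, 0.2341, 0.0114]
orientation: [0.995, 0.097, -0.0, 0.0]
ft_force: [-0.4, 2.3, 0.7]
gripper_width: 0.0852
gripper_force: 0.0
```

{"op": "play_rows", "data": {"motion": [[0, 0.0002, -0.001, 0, 0], [0, 0.0002, -0.001, 0, 0]]}}

```text
time_s: 6.45
tcp_pos: [0.4565, 0.2338, 0.0118]
orientation: [0.995, 0.097, 0.0, -0.001]
ft_force: [-2.0, 6.5, 2.1]
gripper_width: 0.0852
gripper_force: 0.0
```

Contact with the edge: the force is rising while the tool stalls. One more small press, held briefly.

{"op": "play_rows", "data": {"motion": [[0, 0.0001, -0.0005, 0, 0], [0, 0, 0, 0, 0], [0, 0, 0, 0, 0], [0, 0, 0, 0, 0]]}}

```text
time_s: 6.85
tcp_pos: [0.4565, 0.2338, 0.012]
orientation: [0.995, 0.097, 0.0, -0.001]
ft_force: [-1.2, 6.2, 2.7]
gripper_width: 0.0855
gripper_force: 0.0
```

```bash
python3 -c "from h import *;top()"
```

```text
carton [0.0026 0.045 ] [0.1105 0.0937] 0.2 z [0.158 0.162 0.165] tcp [0.0014 0.165 ] 0.0119 F [-1.9  5.6  2.1] t 6.9
```

Step 1 looks met: the carton is upright, at bay y 45 mm. Back off, rise, turn 90°, and bring the two part-closed fingers high on its face.

{"op": "play_rows", "data": {"motion": [[0, -0.0019, 0.0098, 0, 0], [0, -0.0019, 0.0098, 0, 0], [0, 0, 0, 0.04, 0], [0, 0, 0, 0.04, 0], [0, 0, 0, 0.038, 0], [60, 0, 0, 0, 8.5], [60, 0, 0, 0, 8.5], [60, 0, 0, 0, 8.5], [60, 0, 0, 0, 8.5], [60, 0, 0, 0, 8.5], [60, 0, 0, 0, 8.5], [60, 0, 0, 0, 8.5], [60, 0, 0, 0, 8.5], [60, 0, 0, 0, 8.5], [60, 0, 0, 0, 8.5], [60, 0, 0, 0, 5], [60, 0, 0, 0, 0], [60, 0, 0, 0, 0]]}}

```text
time_s: 8.7
tcp_pos: [0.4528, 0.2513, 0.1292]
orientation: [0.636, 0.772, -0.0, 0.0]
ft_force: [0.4, 0.4, -0.2]
gripper_width: 0.0654
gripper_force: 0.0
```

```bash
python3 -c "from h import *;top();s=robot.sense();q=s['orientation'];print(2*np.degrees(np.arctan2(q[1],q[0]))-90,s['gripper_width'],s['joint_pos'])"
```

```text
carton [0.0028 0.0457] [0.1099 0.0892] 0.1 z [0.158 0.161 0.164] tcp [0.0012 0.1829] 0.1292 F [ 0.  -0.7 -1.1] t 8.75
11.002178943165788 0.06512355909619237 [ 0.47488654  0.30587235 -1.16763914  1.87301026  0.30675491  1.16341127
 -0.6082582 ]
```

{"op": "play_rows", "data": {"motion": [[60, 0.0021, -0.0098, 0, 0], [60, 0.0021, -0.0098, 0, 0], [60, 0.0021, -0.0098, 0, 0], [60, 0.0021, -0.0098, 0, 0], [60, 0.0021, -0.0098, 0, 0], [60, 0.0021, -0.0098, 0, 0], [60, 0.001, -0.0049, 0, 0], [60, 0.001, -0.0049, 0, 0], [60, 0.0006, -0.0029, 0, 0], [60, 0.0006, -0.0029, 0, 0], [60, 0.0006, -0.0029, 0, 0], [60, 0.0006, -0.0029, 0, 0]]}}

```text
time_s: 9.95
tcp_pos: [0.4699, 0.1719, 0.1295]
orientation: [0.635, 0.773, 0.001, -0.0]
ft_force: [-0.6, 3.6, 1.2]
gripper_width: 0.0654
gripper_force: 1.4
```

{"op": "play_rows", "data": {"motion": [[60, 0.0006, -0.0029, 0, 0], [60, 0.0006, -0.0029, 0, 0], [60, 0.0006, -0.0029, 0, 0], [60, 0.0006, -0.0029, 0, 0]]}}

```text
time_s: 10.35
tcp_pos: [0.4726, 0.16, 0.1297]
orientation: [0.635, 0.772, 0.001, 0.0]
ft_force: [-0.1, 3.9, 3.2]
gripper_width: 0.0652
gripper_force: 1.9
```

```bash
python3 -c "from h import *;top()"
```

```text
carton [0.0033 0.0101] [0.046 0.109] 89.9 z [0.158 0.162 0.166] tcp [0.003  0.0886] 0.1295 F [-0.3  3.2  2.4] t 10.4
```

Tipping is under way at 4 N. Continue.

{"op": "play_rows", "data": {"motion": [[60, 0.0008, -0.0039, 0, 0], [60, 0.0008, -0.0039, 0, 0], [60, 0.0008, -0.0039, 0, 0], [60, 0.0008, -0.0039, 0, 0], [60, 0.0008, -0.0039, 0, 0], [60, 0.0008, -0.0039, 0, 0], [60, 0.0008, -0.0039, 0, 0], [60, 0.0008, -0.0039, 0, 0]]}}

```text
time_s: 11.2
tcp_pos: [0.4787, 0.1276, 0.1292]
orientation: [0.635, 0.772, -0.0, 0.0]
ft_force: [-1.0, 1.4, 2.3]
gripper_width: 0.0652
gripper_force: 1.2
```

{"op": "play_rows", "data": {"motion": [[60, 0.0008, -0.0039, 0, 0], [60, 0.0008, -0.0039, 0, 0], [60, 0.0008, -0.0039, 0, 0], [60, 0.0008, -0.0039, 0, 0]]}}

```text
time_s: 11.6
tcp_pos: [0.4817, 0.112, 0.1291]
orientation: [0.635, 0.772, -0.0, -0.0]
ft_force: [0.4, 0.3, 1.0]
gripper_width: 0.065
gripper_force: 0.3
```

Run:
```python
from h import *
top()
p,d,w=cloud('scene');cv2.imwrite('pics/s3.png',cv2.resize(p[90:270,120:360][...,::-1],(800,600)))
```

```text
carton [ 0.0278 -0.0619] [0.0215 0.059 ] 89.9 z [0.138 0.145 0.154] tcp [0.0028 0.0398] 0.129 F [ 1.   0.1 -0.8] t 11.65
```

View pics/s3.png

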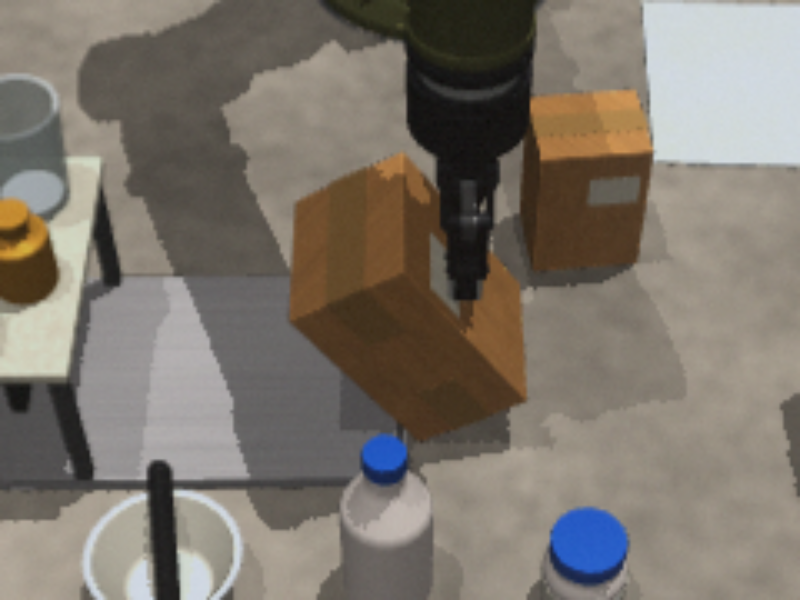

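The carton is caught mid-fall at about 40° over the deck edge at (400,435), clear of the roof. Let it settle.

{"op": "play_rows", "data": {"motion": [[60, 0, 0, 0, 0], [60, 0, 0, 0, 0], [60, 0, 0, 0, 0], [60, 0, 0, 0, 0], [60, 0, 0, 0, 0], [60, 0, 0, 0, 0]]}}

```text
time_s: 12.3
tcp_pos: [0.4818, 0.1129, 0.1293]
orientation: [0.635, 0.772, -0.0, 0.0]
ft_force: [-0.7, -0.7, -0.7]
gripper_width: 0.0656
gripper_force: 0.0
```

```bash
python3 -c "
from h import *
p=top();cv2.imwrite('pics/t3.png',cv2.resize(p[110:290,180:420][...,::-1],(800,600)))"
```

```text
carton [ 0.0164 -0.0644] [0.0821 0.0287] 1.3 z [0.135 0.142 0.154] tcp [0.0031 0.0414] 0.1294 F [-0.  -0.   0.1] t 12.35
```

View pics/t3.png

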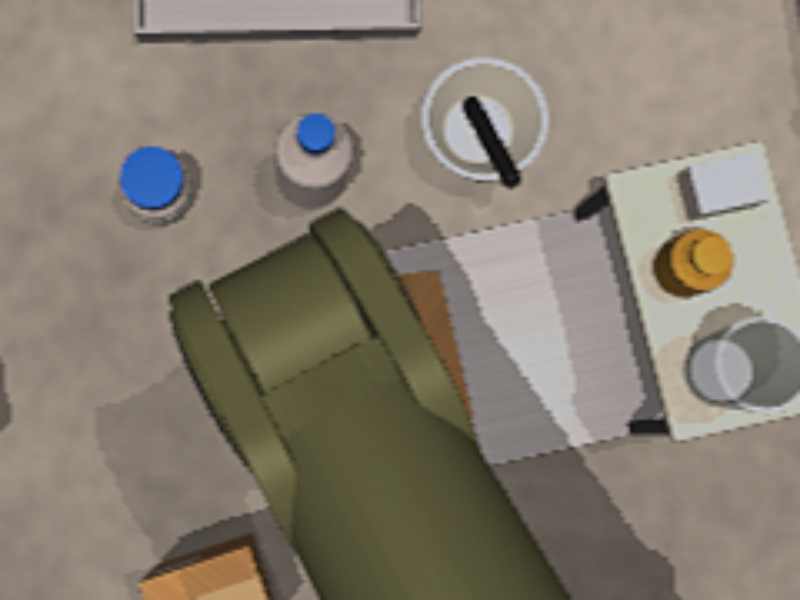

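The arm hides most of the carton. The visible face at (435,330) is still tilted, with its front edge at z 0.135, so it is balanced near 34°. Push a little more.

{"op": "play_rows", "data": {"motion": [[60, 0.0008, -0.0039, 0, 0], [60, 0.0008, -0.0039, 0, 0], [60, 0.0008, -0.0039, 0, 0], [60, 0.0008, -0.0039, 0, 0], [60, 0, 0, 0, 0], [60, 0, 0, 0, 0], [60, 0, 0, 0, 0], [60, 0, 0, 0, 0], [60, 0, 0, 0, 0], [60, 0, 0, 0, 0]]}}

```text
time_s: 13.35
tcp_pos: [0.4851, 0.0973, 0.1294]
orientation: [0.635, 0.772, 0.0, 0.0]
ft_force: [0.1, 0.0, 0.9]
gripper_width: 0.0655
gripper_force: 0.0
```

```bash
cat >> h.py <<'E'
def side():
    p,d,w=cloud('scene');hsv=cv2.cvtColor(p,cv2.COLOR_RGB2HSV);b=bay(w);z=w[...,2]
    m=(hsv[...,0]<25)&(hsv[...,1]>70)&(abs(b[...,0])<.075)&(b[...,1]<.12)&(b[...,1]>-.21)&(z>.02)&(z<.2)
    m=cv2.morphologyEx(m.astype(np.uint8),cv2.MORPH_OPEN,np.ones((3,3),np.uint8))>0
    q=np.c_[b[m],z[m]]; print('side',m.sum(),'pct2/50/98',np.round(np.percentile(q,[2,50,98],0),3).tolist())
    t=q[q[:,2]>.097]; 
    if len(t)>50:
        r=cv2.minAreaRect(t[:,:2].astype(np.float32)); print('topface',len(t),np.round(r[0],4),np.round(r[1],4),round(r[2],1))
E
python3 -c "
from h import *
top();side()"
```

```text
carton [ 0.0038 -0.1047] [0.1083 0.0341] 0.1 z [0.1   0.103 0.106] tcp [0.0032 0.0255] 0.1294 F [-0.6 -0.6  1.2] t 13.4
side 3581 pct2/50/98 [[-0.047, -0.119, 0.024], [0.048, -0.041, 0.102], [0.06, 0.034, 0.106]]
topface 2160 [ 0.0034 -0.0423] [0.1161 0.16  ] 0.6
```

The carton now lies flat: top at z 0.103, centre bay (0.003, −0.042), square. Back off, lower, and push the end face with both fingers.

{"op": "play_rows", "data": {"motion": [[60, -0.0019, 0.0098, 0, 0], [60, -0.0019, 0.0098, 0, 0], [60, -0.0019, 0.0098, 0, 0], [60, -0.0019, 0.0098, 0, 0], [60, -0.0019, 0.0098, 0, 0], [60, 0, 0, 0, 0], [60, 0, 0, -0.03, 0], [60, 0, 0, -0.03, 0], [60, 0, 0, -0.02, 0], [60, 0, 0, -0.004, 0], [60, 0, 0, 0, 0]]}}

```text
time_s: 14.55
tcp_pos: [0.4753, 0.1462, 0.0451]
orientation: [0.635, 0.772, -0.0, -0.0]
ft_force: [0.4, 0.3, -0.1]
gripper_width: 0.0655
gripper_force: 0.0
```

{"op": "play_rows", "data": {"motion": [[60, 0.001, -0.0049, 0, 0], [60, 0.001, -0.0049, 0, 0], [60, 0.001, -0.0049, 0, 0], [60, 0.001, -0.0049, 0, 0], [60, 0.001, -0.0049, 0, 0], [60, 0.001, -0.0049, 0, 0], [60, 0.001, -0.0049, 0, 0], [60, 0.001, -0.0049, 0, 0]]}}

```text
time_s: 15.35
tcp_pos: [0.4837, 0.1074, 0.0455]
orientation: [0.635, 0.772, 0.0, -0.0]
ft_force: [-0.6, 3.2, 1.6]
gripper_width: 0.0649
gripper_force: 0.0
```

```bash
python3 -c "
from h import *
top();side()"
```

```text
carton [ 0.0032 -0.092 ] [0.1097 0.0897] 0.6 z [0.099 0.103 0.106] tcp [0.0038 0.0344] 0.0454 F [-1.   2.8  0.1] t 15.4
side 3728 pct2/50/98 [[-0.047, -0.136, 0.026], [0.044, -0.054, 0.102], [0.06, 0.018, 0.106]]
topface 2321 [ 0.0038 -0.0595] [0.1602 0.1148] 89.9
```

{"op": "play_rows", "data": {"motion": [[60, 0.001, -0.0049, 0, 0], [60, 0.001, -0.0049, 0, 0], [60, 0.001, -0.0049, 0, 0], [60, 0.001, -0.0049, 0, 0], [60, 0.001, -0.0049, 0, 0], [60, 0.001, -0.0049, 0, 0], [60, 0.001, -0.0049, 0, 0], [60, 0.001, -0.0049, 0, 0], [60, 0.001, -0.0049, 0, 0], [60, 0.001, -0.0049, 0, 0], [60, 0.001, -0.0049, 0, 0], [60, 0.001, -0.0049, 0, 0], [60, 0.0006, -0.0029, 0, 0], [60, 0.0004, -0.002, 0, 0]]}}

```text
time_s: 16.85
tcp_pos: [0.4966, 0.0429, 0.0453]
orientation: [0.635, 0.772, -0.0, -0.0]
ft_force: [-0.0, 2.8, 0.6]
gripper_width: 0.065
gripper_force: 0.0
```

```bash
python3 -c "
from h import *
top();side()"
```

```text
carton [ 0.0034 -0.1785] [0.1095 0.0504] 0.8 z [0.099 0.103 0.106] tcp [ 0.0041 -0.0303] 0.0453 F [0.3 1.4 0.3] t 16.9
side 3670 pct2/50/98 [[-0.045, -0.2, 0.025], [0.047, -0.12, 0.102], [0.061, -0.047, 0.106]]
topface 2240 [ 0.0101 -0.1225] [0.1637 0.1202] 88.8
```

{"op": "play_rows", "data": {"motion": [[60, 0.0004, -0.002, 0, 0], [60, 0.0004, -0.002, 0, 0], [60, 0.0004, -0.002, 0, 0], [60, 0.0004, -0.002, 0, 0], [60, 0.0004, -0.002, 0, 0], [60, 0.0004, -0.002, 0, 0], [60, 0.0004, -0.002, 0, 0], [60, 0.0004, -0.002, 0, 0], [60, 0.0004, -0.002, 0, 0]]}}

```text
time_s: 17.85
tcp_pos: [0.5002, 0.0251, 0.0453]
orientation: [0.635, 0.772, -0.0, 0.0]
ft_force: [-0.5, 2.6, -0.6]
gripper_width: 0.0653
gripper_force: 0.0
```

{"op": "play_rows", "data": {"motion": [[60, 0.0003, -0.0015, 0, 0], [60, 0.0003, -0.0015, 0, 0], [60, 0.0003, -0.0015, 0, 0]]}}

```text
time_s: 18.15
tcp_pos: [0.501, 0.0207, 0.0453]
orientation: [0.635, 0.772, -0.0, 0.0]
ft_force: [-0.6, 3.8, 0.5]
gripper_width: 0.0652
gripper_force: 0.0
```

{"op": "play_rows", "data": {"motion": [[60, 0.0003, -0.0015, 0, 0], [60, 0.0003, -0.0015, 0, 0], [60, 0.0003, -0.0015, 0, 0]]}}

```text
time_s: 18.45
tcp_pos: [0.502, 0.0161, 0.0453]
orientation: [0.635, 0.772, -0.0, 0.0]
ft_force: [-0.3, 2.6, -0.8]
gripper_width: 0.0656
gripper_force: 0.0
```

{"op": "play_rows", "data": {"motion": [[60, 0.0003, -0.0015, 0, 0], [60, 0.0003, -0.0015, 0, 0], [60, 0.0003, -0.0015, 0, 0]]}}

```text
time_s: 18.75
tcp_pos: [0.5029, 0.0116, 0.0453]
orientation: [0.635, 0.772, -0.0, 0.0]
ft_force: [-0.9, 2.5, -0.8]
gripper_width: 0.0655
gripper_force: 0.0
```

{"op": "play_rows", "data": {"motion": [[60, 0.0003, -0.0015, 0, 0], [60, 0.0003, -0.0015, 0, 0], [60, 0.0003, -0.0015, 0, 0]]}}

```text
time_s: 19.05
tcp_pos: [0.5038, 0.0071, 0.0453]
orientation: [0.635, 0.772, -0.0, 0.0]
ft_force: [-0.3, 2.0, -0.2]
gripper_width: 0.0655
gripper_force: 0.0
```

{"op": "play_rows", "data": {"motion": [[60, 0.0003, -0.0015, 0, 0], [60, 0.0003, -0.0015, 0, 0], [60, 0.0003, -0.0015, 0, 0]]}}

```text
time_s: 19.35
tcp_pos: [0.5047, 0.0027, 0.0453]
orientation: [0.635, 0.772, -0.0, -0.0]
ft_force: [-0.8, 2.9, -1.3]
gripper_width: 0.0651
gripper_force: 0.0
```

{"op": "play_rows", "data": {"motion": [[60, 0.0003, -0.0015, 0, 0], [60, 0.0003, -0.0015, 0, 0], [60, 0.0003, -0.0015, 0, 0]]}}

```text
time_s: 19.65
tcp_pos: [0.5056, -0.0018, 0.0453]
orientation: [0.635, 0.772, -0.0, 0.0]
ft_force: [-0.1, 2.7, -1.3]
gripper_width: 0.0654
gripper_force: 0.0
```

{"op": "play_rows", "data": {"motion": [[60, 0.0003, -0.0015, 0, 0], [60, 0.0003, -0.0015, 0, 0], [60, 0.0003, -0.0015, 0, 0]]}}

```text
time_s: 19.95
tcp_pos: [0.5065, -0.0064, 0.0453]
orientation: [0.635, 0.772, -0.0, 0.0]
ft_force: [-0.6, 1.8, -1.6]
gripper_width: 0.0656
gripper_force: 0.0
```

{"op": "play_rows", "data": {"motion": [[60, 0.0003, -0.0015, 0, 0], [60, 0.0003, -0.0015, 0, 0], [60, 0.0003, -0.0015, 0, 0]]}}

```text
time_s: 20.25
tcp_pos: [0.5074, -0.0108, 0.0453]
orientation: [0.635, 0.772, -0.0, 0.0]
ft_force: [0.0, 2.1, -1.7]
gripper_width: 0.0652
gripper_force: 0.0
```

{"op": "play_rows", "data": {"motion": [[60, 0.0003, -0.0015, 0, 0], [60, 0.0003, -0.0015, 0, 0], [60, 0.0003, -0.0015, 0, 0]]}}

```text
time_s: 20.55
tcp_pos: [0.5083, -0.0153, 0.0453]
orientation: [0.635, 0.772, 0.0, 0.0]
ft_force: [-0.6, 1.9, -1.5]
gripper_width: 0.0655
gripper_force: 0.0
```

{"op": "play_rows", "data": {"motion": [[60, 0.0003, -0.0015, 0, 0], [60, 0.0003, -0.0015, 0, 0]]}}

```text
time_s: 20.75
tcp_pos: [0.5087, -0.0177, 0.0453]
orientation: [0.635, 0.772, 0.0, -0.0]
ft_force: [-1.3, 5.5, 0.2]
gripper_width: 0.0649
gripper_force: 0.0
```

```bash
python3 -c "
from h import *
top();side()"
```

```text
Traceback (most recent call last):
  File "h.py", line 19, in top
    print('carton',np.round(r[0],4),np.round(r[1],4),round(r[2],1),'z',np.round(np.percentile(zz,[2,50,98]),3),
                                                                                ~~~~~~~~~~~~~^^^^^^^^^^^^^^
IndexError: index -1 is out of bounds for axis 0 with size 0
```

Buffer felt, with the carton's centre near −0.185. Press up gradually to about 12 N at the tool, of which about 2.5 N is sliding friction.

{"op": "play_rows", "data": {"motion": [[60, 0.0002, -0.001, 0, 0], [60, 0, 0, 0, 0]]}}

```text
time_s: 21.0
tcp_pos: [0.5087, -0.0177, 0.0454]
orientation: [0.635, 0.773, 0.0, -0.001]
ft_force: [-2.1, 5.3, 0.5]
gripper_width: 0.0653
gripper_force: 0.0
```

{"op": "play_rows", "data": {"motion": [[60, 0.0002, -0.001, 0, 0], [60, 0.0001, -0.0005, 0, 0], [60, 0, 0, 0, 0]]}}

```text
time_s: 21.3
tcp_pos: [0.5085, -0.0178, 0.0453]
orientation: [0.635, 0.773, 0.001, -0.002]
ft_force: [-3.3, 8.5, 2.5]
gripper_width: 0.0649
gripper_force: 0.0
```

{"op": "play_rows", "data": {"motion": [[60, 0.0003, -0.0015, 0, 0], [60, 0, 0, 0, 0], [60, 0, 0, 0, 0]]}}

```text
time_s: 21.6
tcp_pos: [0.5084, -0.0178, 0.0453]
orientation: [0.634, 0.773, 0.001, -0.002]
ft_force: [-5.0, 10.8, 1.7]
gripper_width: 0.0657
gripper_force: 0.0
```

{"op": "play_rows", "data": {"motion": [[60, 0.0001, -0.0006, 0, 0], [60, 0, 0, 0, 0], [60, 0, 0, 0, 0], [60, 0, 0, 0, 0], [60, 0, 0, 0, 0]]}}

```text
time_s: 22.1
tcp_pos: [0.5083, -0.0178, 0.0453]
orientation: [0.634, 0.773, 0.001, -0.003]
ft_force: [-4.9, 12.5, 3.3]
gripper_width: 0.0653
gripper_force: 0.0
```

About 13 N was held, so roughly 10 N on the buffer. Withdraw straight back, rise, and swing clear for a check.

{"op": "play_rows", "data": {"motion": [[60, -0.0004, 0.002, 0, 0], [60, -0.0008, 0.004, 0, 0], [60, -0.0019, 0.0098, 0, 0], [60, -0.0019, 0.0098, 0, 0], [60, -0.0019, 0.0098, 0, 0], [60, -0.0019, 0.0098, 0, 0], [60, -0.0019, 0.0098, 0, 0], [60, 0, 0, 0.04, 0], [60, 0, 0, 0.04, 0], [60, 0, 0, 0.04, 0], [60, 0, 0, 0.04, 0], [60, -0.005, 0.04, 0.03, 0], [60, -0.005, 0.04, 0.03, 0], [60, -0.005, 0.04, 0, 0], [60, -0.005, 0.04, 0, 0], [60, -0.005, 0.04, 0, 0], [60, 0, 0, 0, 0], [60, 0, 0, 0, 0]]}}

```text
time_s: 23.9
tcp_pos: [0.473, 0.2339, 0.265]
orientation: [0.634, 0.774, -0.0, -0.0]
ft_force: [0.6, -1.1, 0.2]
gripper_width: 0.0654
gripper_force: 0.0
```

Run:
```python
from h import *
side()
p,d,w=cloud('scene');cv2.imwrite('pics/s4.png',cv2.resize(p[...,::-1],(768,576)))
try: top()
except Exception as e: print(e)
```

```text
side 2710 pct2/50/98 [[-0.046, -0.207, 0.024], [0.04, -0.153, 0.102], [0.061, -0.105, 0.106]]
topface 1627 [ 0.006  -0.1573] [0.1128 0.1045] 0.5
carton [ 0.0034 -0.1581] [0.1092 0.1035] 0.2 z [0.073 0.103 0.106] tcp [0.0186 0.1581] 0.2648 F [ 0.8 -0.6 -0.5] t 24.05
```

View pics/s4.png

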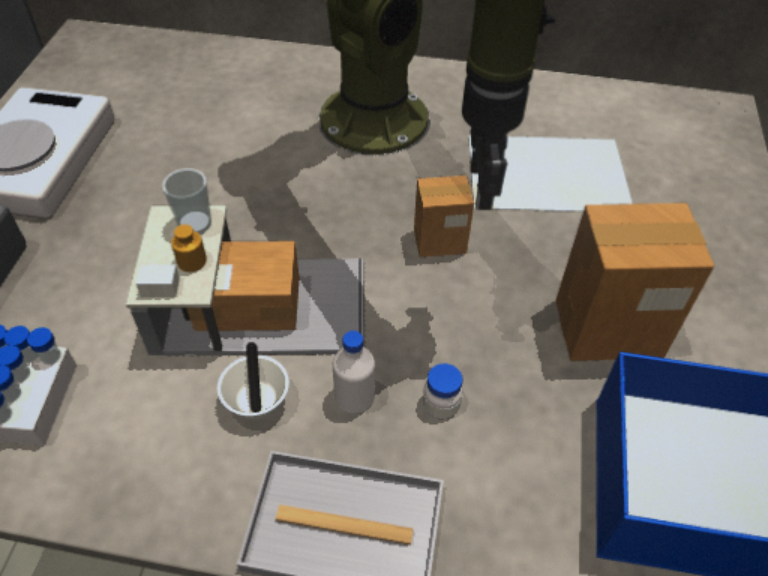

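The carton lies flat under the roof at (257,285), square, with its end face at bay y −0.105 (centre about −0.185) and x +3 mm. Nothing else has moved and the robot is clear.

```bash
python3 -c "
from station import robot
print(robot.job_done())"
```

```text
the job is handed in; nothing more can be done
None
```

The carton lies flat and square on the deck against the buffer, centre about 3 mm off the middle line and at about bay y −185 mm. It was pressed home with roughly 10 N; nothing else moved, and the job is handed in, though no verdict came back.

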